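# Open the tray magazine and hold its gate wide

## Robot

A 6-joint arm with a two-finger parallel gripper is mounted at the origin on the work surface. World frame = base frame: x ahead of the robot, y to its left, z up, the work surface at z = 0. Lengths are in m, angles in rad, forces in N, time in s.
With the tool pointing down it reaches from about 0.35 to 0.775 m from the base axis. Payload 5.5 kg.
Tool frame: the origin (TCP) lies midway between the tips of the shut fingers; the grasp point (between the pads) lies 19 mm behind it; x points along the fingers, y is the direction in which the jaws open and shut, and the axes are right-handed (so a half turn about x gives the same grasp; the last joint's range is limited). The gripper opens to 85 mm and grips with 20 to 120 N. Pads are 22 mm wide; open, the fingers measure 114 mm over their backs; the gripper's body (76 mm by 85 mm) begins 54 mm behind the grasp point. The pads swing forward as they close: fully open they stand 13 mm farther back than shut.
Start: joints at [-0.14, 0.313, 0.046, 1.304, 0, 1.431], TCP at [0.575, -0, 0.231] pointing down, gripper open.
Joint ranges: [-2.76, 2.76], [-0.86, 1.69], [-1.03, 1.26], [-2.2, 2.34], [-1.47, 1.5], [-3.14, 3.14]. Speed limits (rad/s): [2.57, 2.57, 3.14, 3.14, 3.14, 3.14].

## Interface

Orientations are given as a unit quaternion [w, x, y, z].
In Python, from workcell import env, optics, order, models gives the robot as it stands. The module is installed in compiled form; this text tells all that it offers.
- The arm moves only by the tool servo_tool, never from a script. Its argument "moves" is a list of rows, each a list of 5 numbers: the shift along the tool's x, y, z in cm, then the turn about the tool's x in rad, then the closure, from -1 (fully open) to 1 (shut). A call has exactly 10 rows; each row shifts and turns the commanded pose from where the row before left it, along the tool's axes as they then stand; what a row does not reach is not made up. A row lasts 1/8 s, in which the tool goes at most 62.5 mm and 10.7 degrees, less where a joint would pass 70% of its speed; a pose out of reach is approached as far as the arm can. A call is refused whole if a number of a shift passes 6.25 or a number of a turn 0.188, either way. A call with a gripper value outside its range is refused whole. The fingers move at their own pace and stop on an object; "grip_force" is the grip in N (left out, the last holds). Time passes only in rows, so rows that do not move let the fingers close, or fill a call up. It gives the time, the measured TCP pose, the force and the opening at its end, in the units of the state.
- env.get_state(): the state, without advancing time (a new reading comes with each control period).
- optics.read_camera(name): name is "scene" or "side" or "wrist"; returns a dict with "pixels" (420x560x3 uint8, blue, green, red), "vertical_fov" (degrees; the focal length in pixels is half the picture's height over the tangent of half this angle, whatever the lens; pixels are square), "cx", "cy" (the principal point, pixels), "extrinsics" (4x4, takes a point from world to camera coordinates). Camera axes: x right, y up, looking along -z (the intrinsics and any distortion apply to the point x, -y, -z); pixel columns grow to the right and rows downward; lengths in m; the calibration is good to about 2 mm. A picture is of the moment at which its call begins. There is no depth.
- order.hand_in(): hands the job in, once; it reports no verdict.
Trained networks look in a picture, given as the dict that the camera call returned (one of the last four; its "shot" number tells which), for a name from the list of things; names that differ only in an ending like _2 or _b are one class to them, and where a whole thing is asked for, a point or a joint stands for the part that bears it (a point fixed in the world has none). Each returns a list of dicts, best first, with "conf" (0 to 1); they miss things now and then, are a little off and sometimes report something else, mostly with a low value. They report only what shows in the picture. A call takes as long as a camera call.
- models.outline_of(name, picture): "pixels" (420x560 bool, what is visible of it) and "location" ([column, row] in pixels, amid what is visible of it).
- models.pinpoint(name, picture): "location" ([column, row] in pixels: a listed point, or the origin of a listed thing).
The state is a dict: "clock": time; "joint_pos": joint angles; "qvel": joint speeds; "tau": joint torques, N m; "tcp_pos": TCP position; "orientation": TCP orientation; "wrist_force": force on the tool from outside, world axes, zero at the start; "ft_torque": the same for the moment, N m; "finger_gap": finger opening in m.
Only numpy, scipy, OpenCV 4.12 (cv2) and the standard library are available. Lean on these libraries where they do the work, as an engineer would, in place of code of your own. Each camera call takes 0.05 s, during which the arm holds its last target.

## Task

The full stack of trays is about to be drawn out of the magazine, so open its gate: first squeeze the two grips of the lock bolt beside the gate together until the bolt is fully back (it stays back), then squeeze the grips of the spring latch on the gate's top rail, keep them squeezed while the gate leaves its keeper, and swing the gate past its half-open check. The gate closes itself, so finish while still holding it with the gripper, steady and wide open, almost at its stop. Leave the trays and everything else on the bench where they are.

Things in the scene. Friction and masses are not known exactly. Their poses are not given: they have to be found in the camera images.
- magazine: Open-topped tray magazine fixed to the bench: grey sheet base 270 x 310 x 10 mm, 150 mm high aluminium posts, sheet walls round a stack of trays, and a 150 mm high latch column on its -y side. Origin: underside of the base, at its middle; its -x axis points out of the gate side (towards the robot), +y from the lock bolt to the hinge, z up. The steel below the lock bolt's grip plates is at 157 mm.
- gate_hinge (a point): Point on the gate's vertical hinge axis, 200 mm above the bench, at (-138, +135) mm in the magazine's frame; axes as the magazine's.
- gate: The swing gate: 15 mm aluminium tube frame with a clear panel, 10 to 262 mm from the hinge axis, 45 to 155 mm above the bench (latch slide on it up to 163 mm). Origin on the hinge axis at bench height; its y axis runs along the gate to the hinge (the gate lies along its -y), -x is its outer face. A steel eye for the lock bolt, up to 182 mm high, stands 246 mm from the axis.
- gate_joint (a joint): Gate angle, rad: 0 shut, grows as its free end swings out to the magazine's -x (clockwise from above); stop at 1.50. A damped spring pulls it shut (0.1 N m shut, 0.3 N m wide). A spring check on the hinge post clicks over between 0.6 and 1.0, taking up to 0.8 N m in all; let go beyond it, the gate swings back and rests on the check at about 0.92, so wide open must be held.
- bolt_joint (a joint): Lock bolt on top of the column beside the gate's free end (magazine's -y side), m drawn back: 0 to 0.003 when locked (its rod passes through the eye on the gate), clear of the eye from 0.011, stop at 0.016. It slides along the magazine's -y axis, has no spring, about 3 N of friction, and stays where it is put. A guide up to 179 mm high stands 55 mm to +y of lock_grip.
- lock_grip (a point): Where to squeeze the lock bolt: midway between its two upright steel grip plates as they stand when fully squeezed, 200 mm above the bench; axes as the magazine's. The fixed plate's outer face is 19 mm to -y of this point; the moving plate (on the bolt) has its outer face 35 mm to +y when the bolt is home, 19 mm when squeezed. Plates: 8 mm thick (y), 24 mm wide (x), 159 to 218 mm above the bench.
- latch_joint (a joint): Spring latch of the gate, m squeezed: 0 at rest, stop at 0.016. Its rod runs inside the gate's top rail into a keeper on the column and clears it from 0.013. A spring of 6 to 11 N shoots it out again when it is let go, so it must stay squeezed until the gate has swung a few degrees.
- latch_grip (a point): Where to squeeze the spring latch: midway between its two upright steel grip plates as they stand when fully squeezed, 161 mm from the hinge axis, 200 mm above the bench; moves with the gate, axes as the gate. The fixed plate's outer face is 19 mm to +y, the moving plate's 35 mm to -y at rest, 19 mm when squeezed. Plates as on the bolt.
- tray_stack: Loose stack of six white trays with black covers in the magazine, 195 x 232 x 96 mm, origin under its centre. Leave alone.
- cover: Loose black moulded cover 30 x 74 x 17 mm lying before the gate, which swings over it (gate's underside at 45 mm). Origin under its centre. Leave alone.
- driver: Screwdriver 190 mm long lying on the bench, also below the gate's sweep. Leave alone.
- thread_lock: Small white bottle 32 mm across, 85 mm high, standing beside the column. Leave alone.
- screw_bin: Red open bin of screws 120 x 160 x 35 mm; the open gate may reach over it. Leave alone.
- nest: Wooden assembly nest 150 x 220 x 36 mm. Leave alone.
- tape: Cardboard-coloured tape roll 90 mm across, 24 mm high. Leave alone.
- bit_block: Black block of driver bits 50 x 90 mm, 47 mm high. Leave alone.

How it is judged:
By the outcome, as a careful person would: the job done as asked, in the order asked, and still so for the second after the job is handed in, while the arm keeps its last pose, push and grip.
It also fails if it takes over 58 s, if anything falls off the work surface, if the arm or the gripper's body presses on something with over 40 N, if the wrist force passes 120 N, or if a joint passes its speed limit or range.

## Working session

There is one attempt and no reset: what is moved stays moved. The work goes in short steps, Python scripts to look and compute and a tool call to move; the robot and the scene stay as the last step left them, time stands still between calls to the robot, and variables do not carry over. Pictures are saved under pics/ and viewed, and the job is handed in when it is done.

Besides the shell and the picture viewer there is one more tool, called after ">>>" as name(argument=value, ...), one argument or row to a line, values as JSON. servo_tool: Moves the arm, as the interface text tells. Its arguments: {"type":"object","properties":{"moves":{"type":"array"},"grip_force":{"type":"number"}},"required":["moves"]}

```bash
mkdir -p pics; ls
python3 - <<'E'
from workcell import env, optics, order, models
import cv2, numpy as np
s=env.get_state(); print({k:np.round(v,4) for k,v in s.items()})
for n in ["scene","side","wrist"]:
    p=optics.read_camera(n); print(n,[k for k in p],p["vertical_fov"],p["cx"],p["cy"],np.round(p["extrinsics"],4).tolist(), {k:v for k,v in p.items() if k not in("pixels","extrinsics")})
    cv2.imwrite(f"pics/a_{n}.png",p["pixels"])
    for q in ["magazine","gate_hinge","lock_grip","latch_grip","gate","cover","screw_bin","nest"]:
        print(q,[(np.round(d["location"],1).tolist(),round(d["conf"],2)) for d in models.pinpoint(q,p)[:2]])
E
```

```text
pics
{'clock': np.float64(0.0), 'joint_pos': array([-0.1396,  0.314 ,  0.045 ,  1.3036,  0.    ,  1.4312]), 'qvel': array([ 0.0012, -0.0008, -0.0006,  0.0003, -0.0004,  0.0012]), 'tau': array([-2.90000e-03, -4.80629e+01,  2.98531e+01,  1.95000e-02,
       -4.00000e-04, -0.00000e+00]), 'tcp_pos': array([5.745e-01, 1.000e-04, 2.304e-01]), 'orientation': array([ 0.4995,  0.4996,  0.5005, -0.5004]), 'wrist_force': array([ 0.4838, -0.6466, -0.4845]), 'ft_torque': array([-0.0119,  0.006 , -0.0031]), 'finger_gap': np.float64(0.0855)}
scene ['pixels', 'vertical_fov', 'cx', 'cy', 'extrinsics', 'shot'] 45.30794754341818 282.98109895232176 213.5469259600682 [[0.2958, 0.9553, 0.0021, -0.1818], [-0.8103, 0.2497, 0.5302, 0.3763], [0.506, -0.1585, 0.8479, -1.6884], [0.0, 0.0, 0.0, 1.0]] {'vertical_fov': 45.30794754341818, 'cx': 282.98109895232176, 'cy': 213.5469259600682, 'shot': 1}
magazine [([254.7, 201.4], 0.66)]
gate_hinge [([383.1, 199.9], 0.57)]
lock_grip [([250.3, 202.3], 0.8)]
latch_grip [([323.1, 203.3], 0.89)]
gate [([371.3, 239.7], 0.85), ([256.6, 202.6], 0.33)]
cover [([351.7, 205.8], 0
[... 604 characters left out ...]
, 320.4], 0.9)]
screw_bin [([267.0, 407.3], 0.76)]
nest [([387.3, 179.8], 0.78)]
wrist ['pixels', 'vertical_fov', 'cx', 'cy', 'extrinsics', 'shot'] 71.15850495511839 279.79744165027864 209.71242135943604 [[1.0, -0.0001, 0.0005, -0.5762], [0.0002, 0.9619, -0.2734, 0.0352], [-0.0004, 0.2734, 0.9619, -0.3785], [0.0, 0.0, 0.0, 1.0]] {'vertical_fov': 71.15850495511839, 'cx': 279.79744165027864, 'cy': 209.71242135943604, 'shot': 3}
magazine [([186.7, 149.9], 0.42)]
gate_hinge [([186.3, 151.2], 0.63), ([304.2, 55.7], 0.45)]
lock_grip [([238.1, 313.9], 0.58), ([186.2, 148.0], 0.55)]
latch_grip [([304.1, 56.7], 0.95), ([410.3, 106.8], 0.58)]
gate []
cover []
screw_bin []
nest [([144.4, 418.1], 0.57)]
```

View pics/a_scene.png

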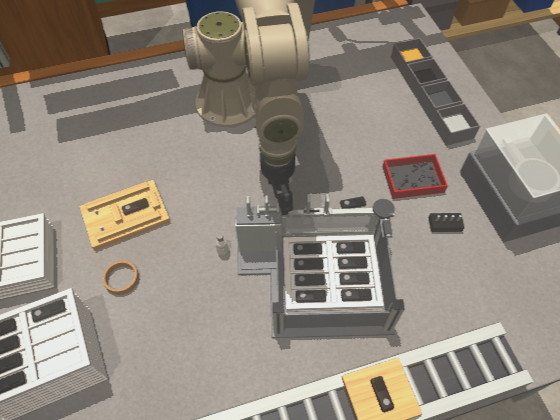

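View pics/a_side.png

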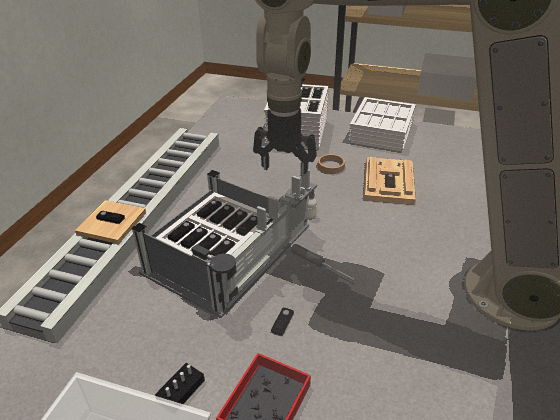

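View pics/a_wrist.png

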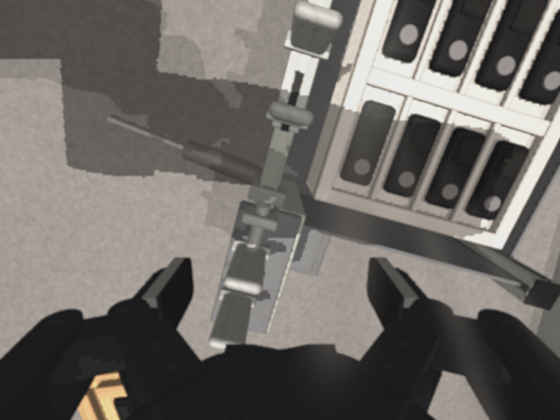

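```bash
cat > h.py <<'E'
from workcell import env, optics, order, models
import cv2, numpy as np
from scipy.optimize import least_squares
from scipy.spatial.transform import Rotation as R
def F(p): return 210/np.tan(np.radians(p["vertical_fov"])/2)
def ray(p,uv):
    E=np.array(p["extrinsics"]);f=F(p)
    d=np.array([(uv[0]-p["cx"])/f,-(uv[1]-p["cy"])/f,-1.])
    return -E[:3,:3].T@E[:3,3], E[:3,:3].T@d
def atz(p,uv,z):
    o,d=ray(p,uv); return o+d*(z-o[2])/d[2]
def proj(p,X):
    E=np.array(p["extrinsics"]);c=E[:3,:3]@np.asarray(X,float)+E[:3,3];f=F(p)
    return np.array([p["cx"]+f*c[0]/-c[2],p["cy"]-f*c[1]/-c[2]])
def tri(rays):
    A=[];b=[]
    for o,d in rays:
        d=d/np.linalg.norm(d);P=np.eye(3)-np.outer(d,d);A.append(P);b.append(P@o)
    return np.linalg.lstsq(np.vstack(A),np.hstack(b),rcond=None)[0]
E
python3 - <<'E'
from h import *
P={n:optics.read_camera(n) for n in["scene","side","wrist"]}
for q,z in [("gate_hinge",.2),("lock_grip",.2),("latch_grip",.2),("magazine",0),("gate",0),("cover",0),("screw_bin",0),("nest",0),("thread_lock",0),("driver",0),("tape",0),("bit_block",0),("tray_stack",.01)]:
    for n,p in P.items():
        for d in models.pinpoint(q,p)[:2]:
            print(q,n,round(d["conf"],2),np.round(d["location"]),np.round(atz(p,d["location"],z)[:2],4))
E
```

```text
gate_hinge scene 0.74 [413. 181.] [0.6001 0.3488]
gate_hinge scene 0.61 [388. 197.] [0.6265 0.2672]
gate_hinge side 0.82 [219. 249.] [0.6388 0.2615]
lock_grip scene 0.67 [255. 199.] [ 0.5351 -0.0488]
lock_grip side 0.68 [284. 323.] [0.4515 0.407 ]
lock_grip side 0.6 [303. 178.] [ 0.5415 -0.0446]
lock_grip wrist 0.62 [237. 313.] [ 0.547  -0.0534]
latch_grip scene 0.91 [321. 202.] [0.5935 0.1028]
latch_grip side 0.72 [266. 210.] [0.5886 0.107 ]
latch_grip wrist 0.76 [306.  54.] [0.5903 0.1069]
gate scene 0.71 [375. 240.] [0.6355 0.2629]
cover scene 0.76 [353. 204.] [0.5046 0.248 ]
cover side 0.88 [282. 323.] [0.5057 0.2515]
cover side 0.62 [333. 165.] [ 0.5429 -0.4379]
cover wrist 0.21 [185. 149.] [0.4579 0.0424]
screw_bin scene 0.86 [412. 181.] [0.4833 0.4489]
screw_bin side 0.92 [268. 403.] [0.4731 0.4475]
nest scene 0.61 [125. 216.] [ 0.351  -0.3952]
nest side 0.78 [388. 181.] [ 0.353  -0.3929]
nest wrist 0.96 [143. 418.] [ 0.3498 -0.3965]
thread_lock scene 0.65 [224. 254.] [ 0.5543 -0.1517]
thread_lock side 0.7 [311. 214.] [ 0.5438 -0.1596]
driver scene 0.72 [222. 254.] [ 0.5541 -0.1553]
driver side 0.87 [320. 264.] [0.4688 0.0397]
driver side 0.35 [266. 210.] [ 0.6784 -0.1401]
driver wrist 0.6 [185. 152.] [0.4577 0.038 ]
tape scene 0.68 [120. 280.] [ 0.5502 -0.4342]
tape scene 0.47 [372. 239.] [0.6313 0.2547]
tape side 0.82 [331. 165.] [ 0.5491 -0.4348]
bit_block scene 0.88 [443. 226.] [0.652  0.4666]
bit_block side 0.66 [179. 389.] [0.6548 0.4716]
tray_stack scene 0.82 [328. 289.] [0.7408 0.085 ]
tray_stack side 0.8 [216. 256.] [0.7337 0.097 ]
tray_stack side 0.15 [220. 247.] [0.7389 0.0642]
tray_stack wrist 0.96 [410. 107.] [0.7291 0.0908]
```

>>> servo_tool(
  moves=[
    [-3.5, 0, 0, -0.18, -1],
    [-3.5, 0, 0, -0.18, -1],
    [0, 0, 0, -0.18, -1],
    [0, 0, 0, -0.18, -1],
    [0, 0, 0, -0.18, -1],
    [0, 0, 0, -0.18, -1],
    [0, 0, 0, -0.18, -1],
    [0, 0, 0, -0.18, -1],
    [0, 0, 0, -0.18, -1],
    [0, 0, 0, -0.18, -1],
  ],
  grip_force=40,
)

```text
clock: 4.7
tcp_pos: [0.575, -0.0, 0.3013]
orientation: [0.702, -0.083, 0.702, 0.083]
wrist_force: [-0.4, -0.2, 0.1]
finger_gap: 0.0854
```

>>> servo_tool(
  moves=[
    [0, 0, 0, -0.18, -1],
    [0, 0, 0, -0.18, -1],
    [0, 0, 0, -0.18, -1],
    [0, 0, 0, -0.18, -1],
    [0, 0, 0, -0.18, -1],
    [0, 0, 0, -0.18, -1],
    [0, 0, 0, 0, -1],
    [0, 0, 0, 0, -1],
    [0, 0, 0, 0, -1],
    [0, 0, 0, 0, -1],
  ],
)

```text
clock: 5.95
tcp_pos: [0.575, -0.0, 0.3013]
orientation: [0.561, -0.43, 0.561, 0.43]
wrist_force: [-0.1, 0.2, 0.3]
finger_gap: 0.0853
```

Run:
```python
from h import *
s=env.get_state(); print({k:np.round(v,4) for k,v in s.items() if k!="tau"})
q=s["orientation"]; print(np.round(R.from_quat([q[1],q[2],q[3],q[0]]).as_matrix(),4))
P={n:optics.read_camera(n) for n in["scene","side","wrist"]}
for n,p in P.items(): cv2.imwrite(f"pics/b_{n}.png",p["pixels"])
for q,z in [("gate_hinge",.2),("lock_grip",.2),("latch_grip",.2)]:
    for n,p in P.items():
        for d in models.pinpoint(q,p)[:2]:
            print(q,n,round(d["conf"],2),np.round(d["location"]),np.round(atz(p,d["location"],z)[:2],4))
```

```text
{'clock': np.float64(5.95), 'joint_pos': array([-0.1396,  0.3064,  0.2065,  1.4708,  0.    , -1.448 ]), 'qvel': array([-0.    , -0.0015,  0.0001, -0.0011,  0.    , -0.0027]), 'tcp_pos': array([ 0.575 , -0.    ,  0.3013]), 'orientation': array([ 0.5612, -0.4303,  0.5611,  0.4303]), 'wrist_force': array([-0.1477,  0.2092,  0.2517]), 'ft_torque': array([ 0.0214,  0.0141, -0.0113]), 'finger_gap': np.float64(0.0853)}
[[ 1.000e-04 -9.658e-01  2.594e-01]
 [-0.000e+00  2.594e-01  9.658e-01]
 [-1.000e+00 -1.000e-04  0.000e+00]]
gate_hinge scene 0.84 [386. 197.] [0.6254 0.2634]
gate_hinge scene 0.25 [253. 200.] [ 0.5387 -0.0531]
gate_hinge side 0.6 [223. 247.] [0.634  0.2525]
lock_grip scene 0.79 [254. 200.] [ 0.5391 -0.0507]
lock_grip scene 0.28 [330. 286.] [0.8087 0.0498]
lock_grip side 0.67 [304. 181.] [ 0.5367 -0.0357]
lock_grip side 0.26 [268. 212.] [0.5812 0.113 ]
lock_grip wrist 0.66 [302. 143.] [ 0.5441 -0.0495]
latch_grip scene 0.66 [323. 203.] [0.5969 0.1078]
latch_grip side 0.61 [266. 213.] [0.5833 0.116 ]
latch_grip wrist 0.78 [295. 314.] [0.5893 0.1048]
```

View pics/b_wrist.png

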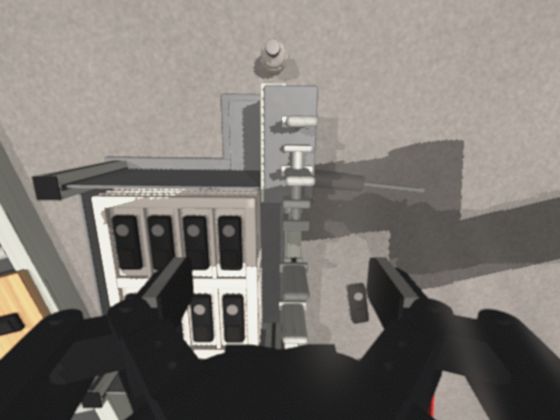

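Run:
```python
import cv2
a=cv2.imread("pics/b_wrist.png")[70:370,220:370]
cv2.imwrite("pics/b_crop.png",cv2.resize(a,(400,800)[:2] and (300,600),interpolation=cv2.INTER_CUBIC))
a=cv2.imread("pics/b_wrist.png")[80:230,235:375]
cv2.imwrite("pics/b_crop2.png",cv2.resize(a,(560,600),interpolation=cv2.INTER_CUBIC))
a=cv2.imread("pics/b_scene.png")[180:280,215:405]
cv2.imwrite("pics/b_crop3.png",cv2.resize(a,(760,400),interpolation=cv2.INTER_CUBIC))
```

```text
(no output)
```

View pics/b_crop2.png

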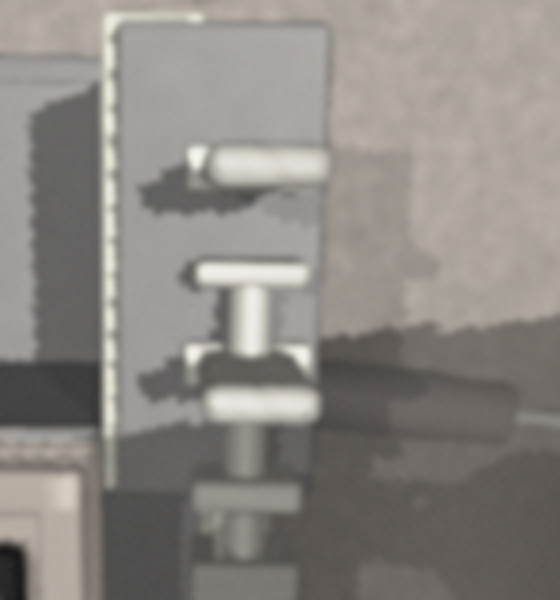

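View pics/b_crop3.png

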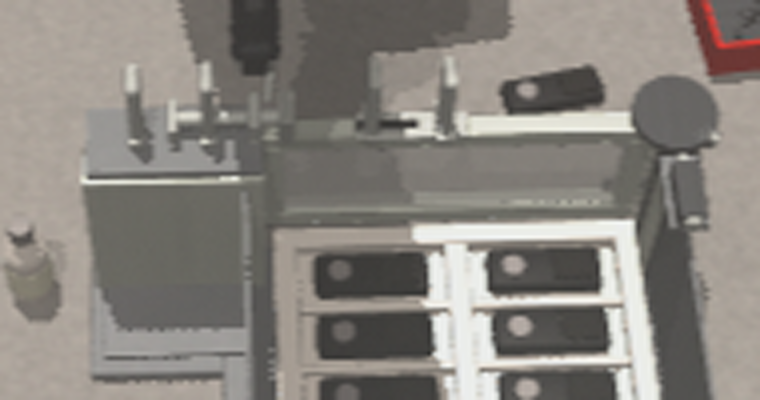

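Run:
```python
from h import *
p=optics.read_camera("wrist")
a=atz(p,(302,121.5),.217);b=atz(p,(300.5,181.2),.217)
print(a,b,np.linalg.norm(b-a),np.degrees(np.arctan2((b-a)[0],(b-a)[1])))
th=np.radians(-15.04);y=np.array([-np.sin(th),np.cos(th)]);x=np.array([np.cos(th),np.sin(th)])
print("lockgrip from fixed",a[:2]+15*y*1e-3,"mid",(a+b)[:2]/2-y*.008)
L=np.array([.5891,.1055]);H=np.array([.632,.261])
for t in(-14,-15,-16):
  t=np.radians(t);print((H-L)@[-np.sin(t),np.cos(t)],(H-L)@[np.cos(t),np.sin(t)])
cv2.imwrite("pics/b_crop4.png",cv2.resize(p["pixels"][230:350,240:360],(600,600),interpolation=cv2.INTER_CUBIC))
```

```text
[ 0.54138817 -0.06588545  0.217     ] [ 0.55319812 -0.02273288  0.217     ] 0.04473945934458352 15.305856059140165
lockgrip from fixed [ 0.54528057 -0.05139928] mid [ 0.5452172  -0.05203513]
0.16125943475714324 0.004006831891491961
0.1613048030228483 0.001191856434359098
0.1613010362829579 -0.0016234820737894527
```

View pics/b_crop4.png

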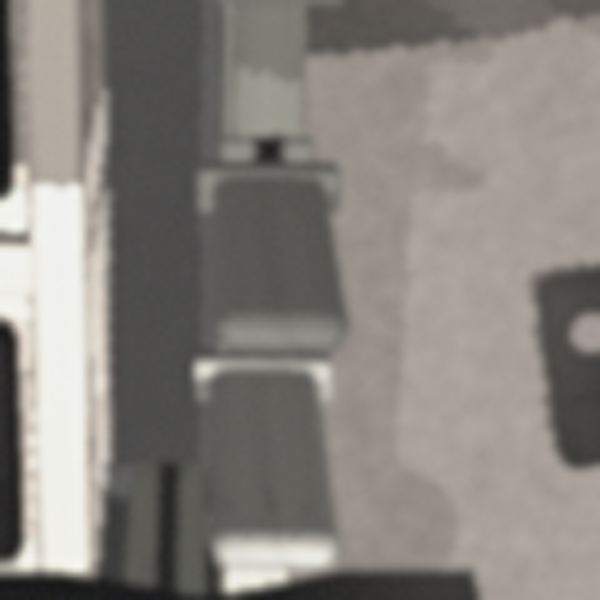

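>>> servo_tool(
  moves=[
    [0, 0.78, -2.87, 0, -1],
    [0, 0.78, -2.87, 0.183, -1],
    [0, 0, 0, 0.1735, -1],
    [0, 0, 0, 0.1735, -1],
    [0, 0, 0, 0.1735, -1],
    [0, 0, 0, 0.1735, -1],
    [0, 0, 0, 0.1735, -1],
    [0, 0, 0, 0.1735, -1],
    [0, 0, 0, 0.1735, -1],
    [0, 0, 0, 0.1735, -1],
  ],
)

```text
clock: 7.85
tcp_pos: [0.5451, -0.0514, 0.3013]
orientation: [0.701, 0.094, 0.701, -0.094]
wrist_force: [-0.4, 0.3, 1.1]
finger_gap: 0.0855
```

Run:
```python
from h import *
s=env.get_state(); print({k:np.round(v,4) for k,v in s.items() if k!="tau"})
q=s["orientation"]; print(np.round(R.from_quat([q[1],q[2],q[3],q[0]]).as_matrix(),4))
P={n:optics.read_camera(n) for n in["scene","side","wrist"]}
for n,p in P.items(): cv2.imwrite(f"pics/c_{n}.png",p["pixels"])
for q,z in [("gate_hinge",.2),("lock_grip",.2),("latch_grip",.2)]:
    for n,p in P.items():
        for d in models.pinpoint(q,p)[:2]:
            print(q,n,round(d["conf"],2),np.round(d["location"]),np.round(atz(p,d["location"],z)[:2],4))
```

```text
{'clock': np.float64(7.85), 'joint_pos': array([-0.2407,  0.2502,  0.1309,  1.4514,  0.    ,  0.0269]), 'qvel': array([ 4.0000e-04, -5.0000e-04,  3.0000e-04,  0.0000e+00, -8.0000e-04,
        1.3767e+00]), 'tcp_pos': array([ 0.5451, -0.0514,  0.3013]), 'orientation': array([ 0.7008,  0.0943,  0.7007, -0.0943]), 'wrist_force': array([-0.4378,  0.3032,  1.0995]), 'ft_torque': array([-0.1055, -0.0097, -0.0479]), 'finger_gap': np.float64(0.0855)}
[[ 1.000e-04  2.644e-01  9.644e-01]
 [ 0.000e+00  9.644e-01 -2.644e-01]
 [-1.000e+00  0.000e+00  1.000e-04]]
gate_hinge scene 0.84 [385. 199.] [0.6304 0.2586]
gate_hinge side 0.82 [221. 249.] [0.6341 0.2591]
gate_hinge wrist 0.42 [391. 261.] [0.6196 0.034 ]
lock_grip scene 0.76 [253. 200.] [ 0.5382 -0.0547]
lock_grip scene 0.19 [373. 240.] [0.7283 0.1851]
lock_grip side 0.78 [303. 174.] [ 0.5474 -0.0661]
lock_grip wrist 0.58 [280. 213.] [ 0.549  -0.0518]
lock_grip wrist 0.25 [328.  98.] [0.4687 0.0082]
latch_grip scene 0.87 [322. 203.] [0.5974 0.1063]
latch_grip scene 0.62 [412. 178.] [0.5919 0.3496]
latch_grip side 0.66 [267. 210.] [0.5851 0.1063]
latch_grip side 0.5 [218. 255.] [0.6331 0.2764]
latch_grip wrist 0.97 [467. 211.] [0.5893 0.1049]
```

View pics/c_wrist.png

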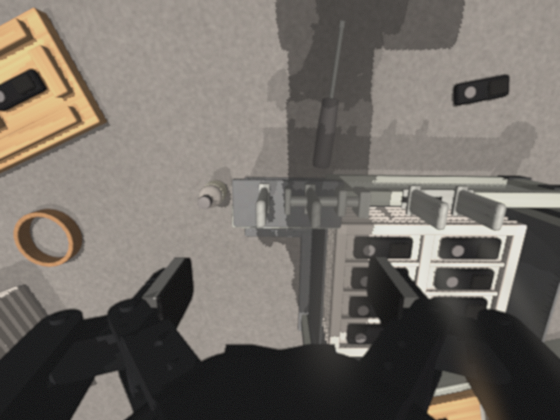

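View pics/c_scene.png

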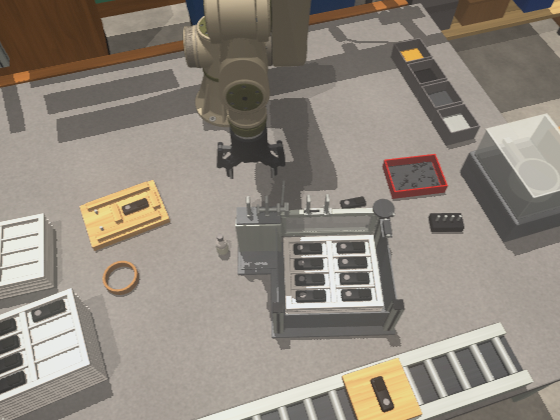

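Run:
```python
from h import *
s=env.get_state(); print(np.round(s["joint_pos"],4),s["tcp_pos"],s["orientation"])
p=optics.read_camera("wrist")
cv2.imwrite("pics/d1.png",cv2.resize(p["pixels"][160:260,220:360],(784,560),interpolation=cv2.INTER_CUBIC))
cv2.imwrite("pics/d2.png",cv2.resize(p["pixels"][160:260,390:530],(784,560),interpolation=cv2.INTER_CUBIC))
```

```text
[-0.2407  0.2503  0.131   1.4514 -0.      0.0206] [ 0.5451208  -0.05144363  0.30129947] [ 0.70109928  0.0921315   0.70105695 -0.09214516]
```

View pics/d1.png

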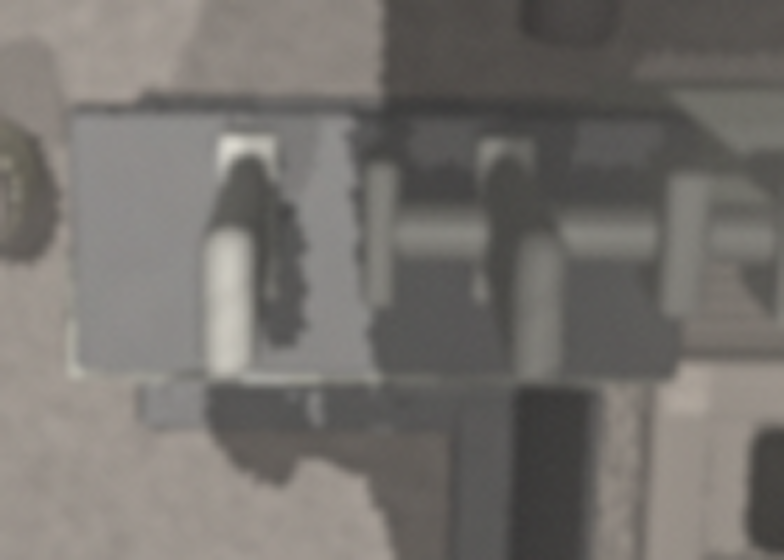

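View pics/d2.png

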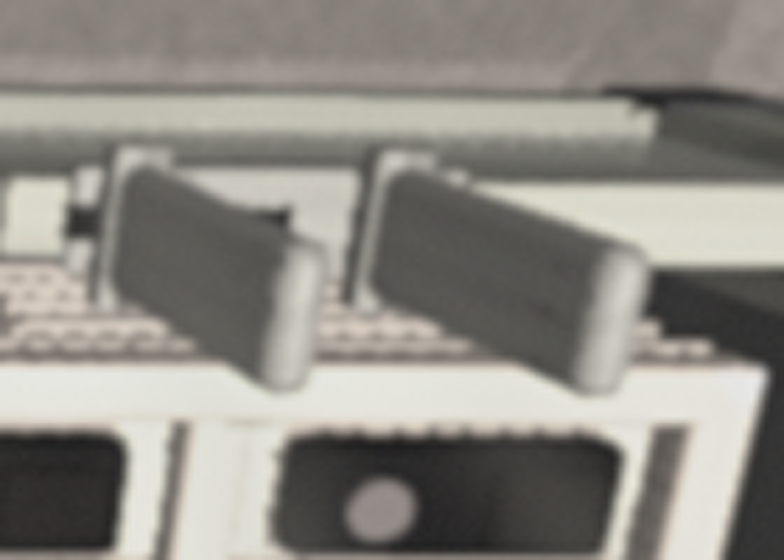

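Run:
```python
from h import *
p=optics.read_camera("wrist")
pts={k:atz(p,uv,.217) for k,uv in dict(lf=(261.1,213.6),lm=(316.8,213.9),tm=(442.7,216.3),tf=(499.3,216.8)).items()}
for k,v in pts.items(): print(k,np.round(v,4))
for a,b in(("lf","lm"),("tm","tf"),("lf","tf")):
    d=pts[b]-pts[a];print(np.linalg.norm(d),np.degrees(np.arctan2(d[0],d[1])))
y=np.array([np.sin(.262),np.cos(.262)])
print("lock",pts["lf"][:2]+y*.015,pts["lm"][:2]-y*.031,"latch",pts["tf"][:2]-y*.015,pts["tm"][:2]+y*.031)
q=env.get_state()["orientation"]; print(np.round(R.from_quat([q[1],q[2],q[3],q[0]]).as_matrix(),4))
```

```text
lf [ 0.5407 -0.0654  0.217 ]
lm [ 0.5526 -0.0221  0.217 ]
tm [0.581 0.076 0.217]
tf [0.5933 0.1202 0.217 ]
0.044963388480640104 15.32919544861551
0.04596191830186805 15.536330777773662
0.19297089015082206 15.810727418762035
lock [ 0.54462458 -0.05094431] [ 0.54459672 -0.05201079] latch [0.58943112 0.10574969] [0.58903484 0.10589739]
[[ 1.000e-04  2.585e-01  9.660e-01]
 [-0.000e+00  9.660e-01 -2.585e-01]
 [-1.000e+00 -0.000e+00  1.000e-04]]
```

>>> servo_tool(
  moves=[
    [2, 0, 0, 0, -1],
    [2.5, 0, 0, 0, -1],
    [2.5, 0, 0, 0, -1],
    [2.0, 0, 0, 0, -1],
    [1.5, 0, 0, 0, -1],
    [1, 0, 0, 0, -1],
    [0.5, 0, 0, 0, -1],
    [0, 0, 0, 0, -1],
    [0, 0, 0, 0, -1],
    [0, 0, 0, 0, -1],
  ],
)

```text
clock: 9.8
tcp_pos: [0.5455, -0.0515, 0.1819]
orientation: [0.701, 0.092, 0.701, -0.092]
wrist_force: [0.1, -0.3, -0.4]
finger_gap: 0.085
```

Run:
```python
from h import *
for n in ("wrist","side"):
    p=optics.read_camera(n); cv2.imwrite(f"pics/e_{n}.png",p["pixels"])
p["pixels"]
cv2.imwrite("pics/e_side2.png",cv2.resize(p["pixels"][100:260,200:400],(800,600)[:2] and (750,600),interpolation=cv2.INTER_CUBIC))
```

```text
(no output)
```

View pics/e_wrist.png

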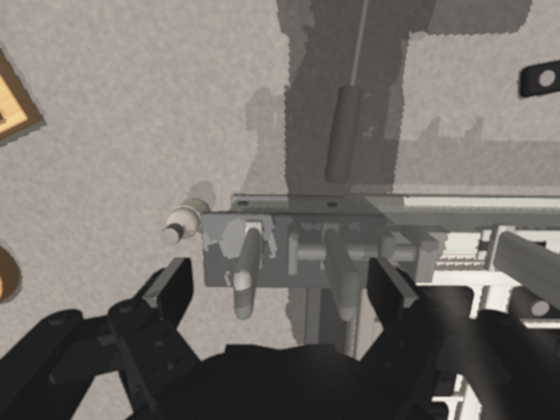

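View pics/e_side2.png

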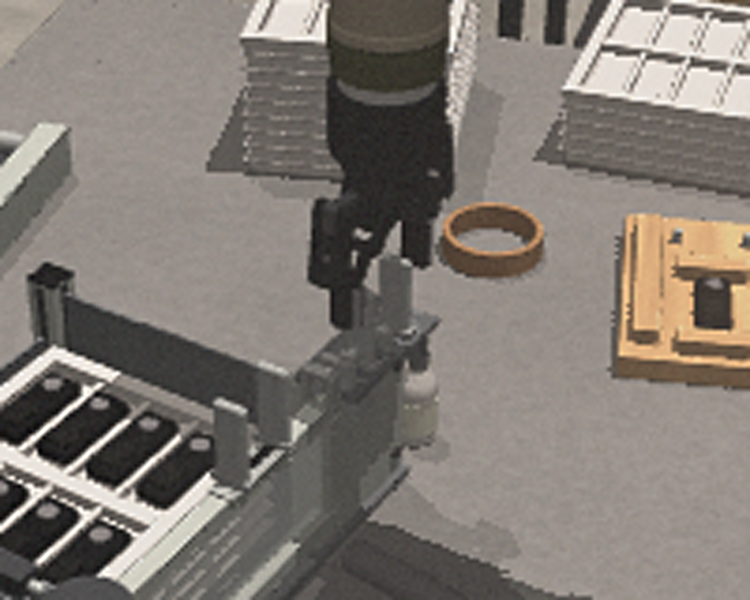

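Run:
```python
from h import *
w=optics.read_camera("wrist");sd=optics.read_camera("side")
cv2.imwrite("pics/f1.png",cv2.resize(w["pixels"][200:380,150:430],(784,504),interpolation=cv2.INTER_CUBIC))
for uv in((243,312),(348,313)): print(atz(w,uv,.217))
s=env.get_state();T=s["tcp_pos"];q=s["orientation"];M=R.from_quat([q[1],q[2],q[3],q[0]]).as_matrix()
f=lambda u:(u-[200,100])*3.75
for nm,o in dict(tcp=(0,0,0),fy=(-.013,-.0425,0),fyp=(-.013,.0425,0)).items():
    X=T+M@np.array(o);print(nm,f(proj(sd,X)),proj(w,X))
for nm,X in dict(lf=(.5407,-.0654,.217),lm=(.5526,-.0221,.217)).items(): print(nm,f(proj(sd,X)),proj(w,X))
```

```text
[ 0.54800568 -0.06798096  0.217     ]
[ 0.56000229 -0.02526367  0.217     ]
tcp [382.44830464 310.269019  ] [279.14850969 259.94045167]
fy [414.0803176  265.04440228] [192.23021527 271.67333173]
fyp [349.97461897 325.07248771] [365.95989192 271.55622829]
lf [395.31820738 256.6002348 ] [243.8069898  295.88432501]
lm [360.4573245  288.12392616] [351.96929264 296.40970072]
```

View pics/f1.png

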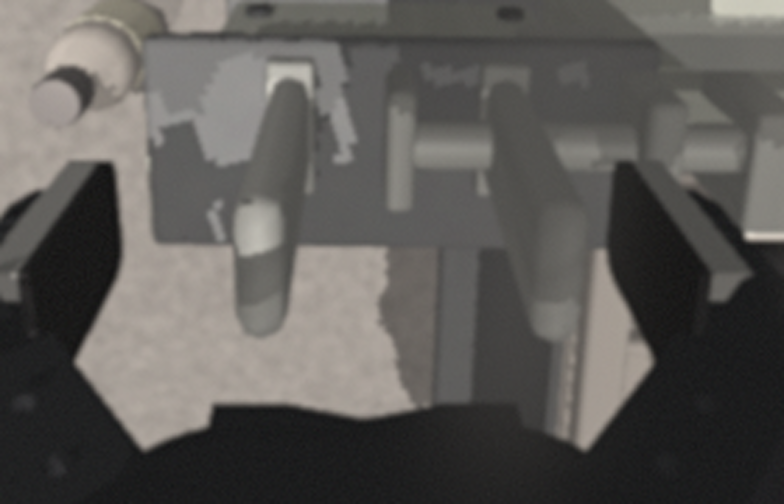

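>>> servo_tool(
  moves=[
    [0, 0, 0, 0, 0],
    [0, 0, 0, 0, 0.4],
    [0, 0, 0, 0, 1],
    [0, 0, 0, 0, 1],
    [0, 0, 0, 0, 1],
    [0, 0, 0, 0, 1],
    [0, 0, 0, 0, 1],
    [0, 0, 0, 0, 1],
    [0, 0, 0, 0, 1],
    [0, 0, 0, 0, 1],
  ],
  grip_force=40,
)

```text
clock: 11.25
tcp_pos: [0.5451, -0.0528, 0.1822]
orientation: [0.701, 0.092, 0.701, -0.094]
wrist_force: [-1.2, -1.8, 5.0]
finger_gap: 0.0367
```

Run:
```python
from h import *
s=env.get_state(); print({k:np.round(v,4) for k,v in s.items() if k!="tau"})
p=optics.read_camera("wrist")
cv2.imwrite("pics/g1.png",cv2.resize(p["pixels"][200:380,150:430],(784,504),interpolation=cv2.INTER_CUBIC))
```

```text
{'clock': np.float64(11.25), 'joint_pos': array([-0.2416,  0.2787, -0.1226,  1.1682, -0.0027,  0.0226]), 'qvel': array([-0.0011, -0.0019, -0.0001,  0.    , -0.0001,  0.0004]), 'tcp_pos': array([ 0.5451, -0.0528,  0.1822]), 'orientation': array([ 0.7013,  0.0921,  0.7006, -0.0941]), 'wrist_force': array([-1.2078, -1.8099,  5.0429]), 'ft_torque': array([-0.61  ,  0.3039, -0.7731]), 'finger_gap': np.float64(0.0367)}
```

View pics/g1.png

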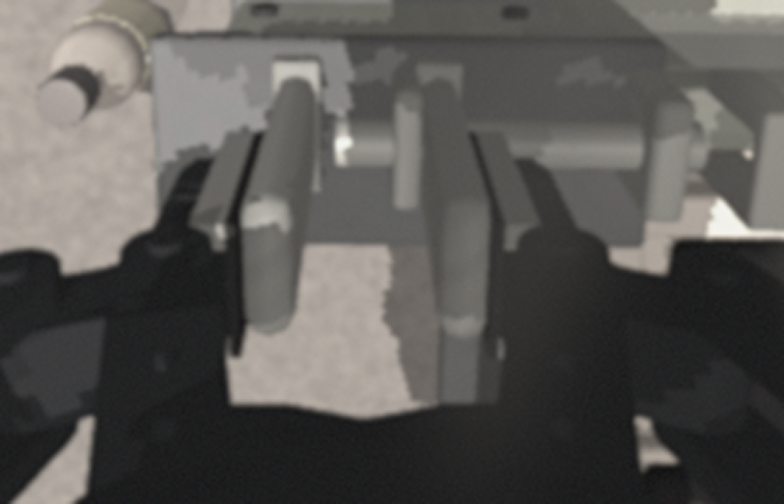

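>>> servo_tool(
  moves=[
    [0, 0, 0, 0, -1],
    [0, 0, 0, 0, -1],
    [0, 0, 0, 0, -1],
    [0, 0, 0, 0, -1],
    [0, 0, 0, 0, -1],
    [0, 0, 0, 0, -1],
    [-1, 0, 0, 0, -1],
    [-2, 0, 0, 0, -1],
    [-2.5, 0, 0, 0, -1],
    [-2.5, 0, 0, 0, -1],
  ],
)

```text
clock: 12.55
tcp_pos: [0.5452, -0.0514, 0.2628]
orientation: [0.701, 0.092, 0.701, -0.092]
wrist_force: [0.2, 0.0, -0.2]
finger_gap: 0.0857
```

>>> servo_tool(
  moves=[
    [-2, 2.2, 0.15, 0.007, -1],
    [-1, 3, 0, 0, -1],
    [0, 3, 0, 0, -1],
    [0, 3, 0, 0, -1],
    [0, 3, 0, 0, -1],
    [0, 2, 0, 0, -1],
    [0, 0, 0, 0, -1],
    [0, 0, 0, 0, -1],
    [0, 0, 0, 0, -1],
    [0, 0, 0, 0, -1],
  ],
)

```text
clock: 13.8
tcp_pos: [0.5894, 0.1037, 0.2915]
orientation: [0.701, 0.095, 0.701, -0.095]
wrist_force: [-0.2, -0.5, -0.2]
finger_gap: 0.0857
```

Run:
```python
from h import *
s=env.get_state(); print({k:np.round(v,4) for k,v in s.items() if k!="tau"})
p=optics.read_camera("wrist")
cv2.imwrite("pics/i_wrist.png",p["pixels"])
cv2.imwrite("pics/i1.png",cv2.resize(p["pixels"][170:270,90:230],(784,560),interpolation=cv2.INTER_CUBIC))
cv2.imwrite("pics/i2.png",cv2.resize(p["pixels"][160:260,230:370],(784,560),interpolation=cv2.INTER_CUBIC))
```

```text
{'clock': np.float64(13.8), 'joint_pos': array([ 4.0100e-02,  3.5440e-01,  2.5010e-01,  1.4664e+00, -1.0000e-04,
        3.0990e-01]), 'qvel': array([ 0.0037, -0.0002,  0.0007, -0.0004,  0.0004,  0.0012]), 'tcp_pos': array([0.5894, 0.1037, 0.2915]), 'orientation': array([ 0.7007,  0.0951,  0.7006, -0.0952]), 'wrist_force': array([-0.1726, -0.5172, -0.1582]), 'ft_torque': array([-0.0214,  0.0071,  0.0329]), 'finger_gap': np.float64(0.0857)}
```

View pics/i_wrist.png

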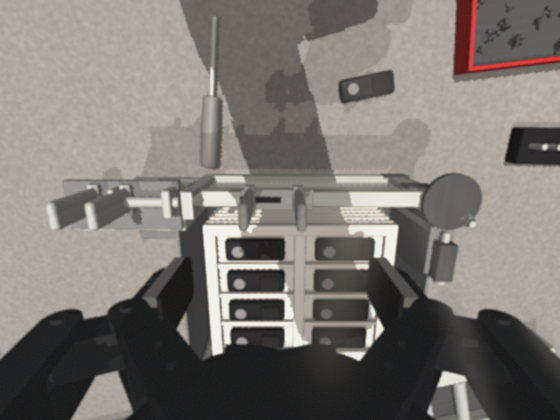

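View pics/i2.png

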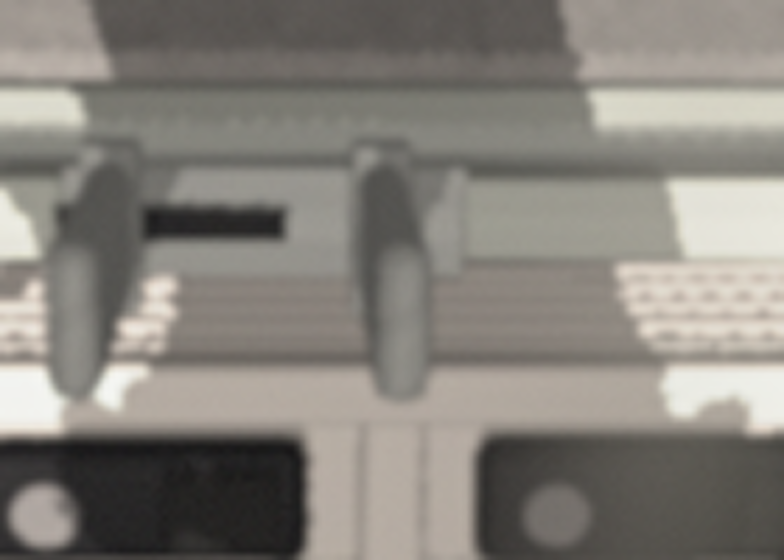

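View pics/i1.png

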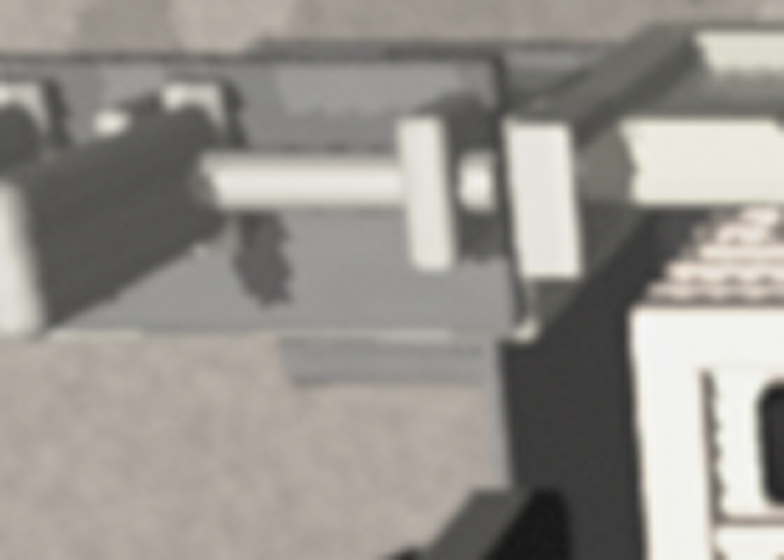

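Run:
```python
from h import *
p=optics.read_camera("wrist")
m=atz(p,(243,217.5),.217);f=atz(p,(301.8,218),.217);d=f-m
print(m,f,np.linalg.norm(d),np.degrees(np.arctan2(d[0],d[1])))
s=env.get_state();q=s["orientation"];M=R.from_quat([q[1],q[2],q[3],q[0]]).as_matrix()
y=M[:,1];print(np.degrees(np.arctan2(y[0],y[1])))
for c in (f-y*.015,m+y*.031): print(c, M.T@(c-s["tcp_pos"]))
for n in("scene","side"):
    p=optics.read_camera(n)
    for d in models.pinpoint("gate_hinge",p)[:1]: print(n,d["conf"],atz(p,d["location"],.2))
```

```text
[0.58150253 0.07680253 0.217     ] [0.59405962 0.12060705 0.217     ] 0.04556880302986387 15.995586619922195
15.445345069952936
[0.59006484 0.10614877 0.21699982] [7.44381145e-02 2.33586244e-03 3.94623795e-05]
[0.58975842 0.10668297 0.21700037] [ 0.07443749  0.00276916 -0.00039815]
scene 0.71 [0.6369515  0.25975554 0.2       ]
side 0.92 [0.63081417 0.25679619 0.2       ]
```

>>> servo_tool(
  moves=[
    [1.5, 0.1, 0, 0, -1],
    [2.5, 0, 0, 0, -1],
    [2.5, 0, 0, 0, -1],
    [2, 0, 0, 0, -1],
    [1.5, 0, 0, 0, -1],
    [0.95, 0, 0, 0, -1],
    [0, 0, 0, 0, -1],
    [0, 0, 0, 0, -1],
    [0, 0, 0, 0, -1],
    [0, 0, 0, 0, -1],
  ],
)

```text
clock: 15.35
tcp_pos: [0.5901, 0.1054, 0.1824]
orientation: [0.701, 0.095, 0.7, -0.095]
wrist_force: [0.3, 0.2, 0.4]
finger_gap: 0.0853
```

Run:
```python
from h import *
p=optics.read_camera("wrist")
cv2.imwrite("pics/j1.png",cv2.resize(p["pixels"][200:380,150:430],(784,504),interpolation=cv2.INTER_CUBIC))
```

```text
(no output)
```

View pics/j1.png

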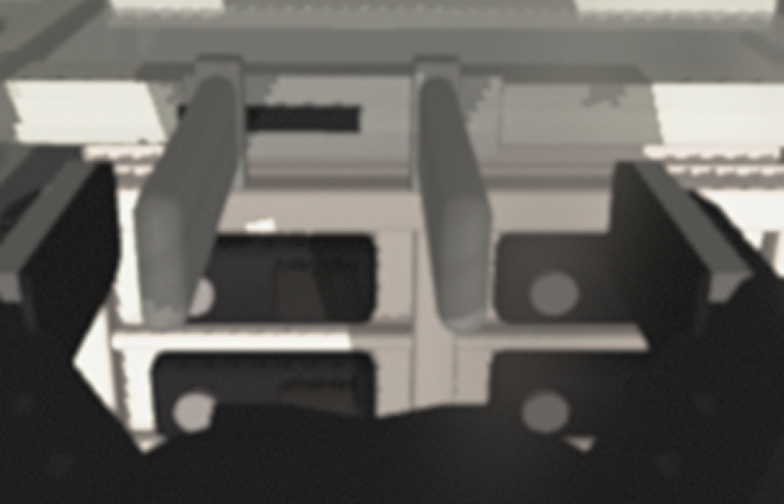

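Both plates sit between the pads (left one close to the left pad). Squeeze.

>>> servo_tool(
  moves=[
    [0, 0, 0, 0, 0],
    [0, 0, 0, 0, 0.4],
    [0, 0, 0, 0, 1],
    [0, 0, 0, 0, 1],
    [0, 0, 0, 0, 1],
    [0, 0, 0, 0, 1],
    [0, 0, 0, 0, 1],
    [0, 0, 0, 0, 1],
    [0, 0, 0, 0, 1],
    [0, 0, 0, 0, 1],
  ],
  grip_force=60,
)

```text
clock: 16.65
tcp_pos: [0.5907, 0.1054, 0.1836]
orientation: [0.702, 0.095, 0.7, -0.095]
wrist_force: [0.6, 2.4, 7.5]
finger_gap: 0.0365
```

Run:
```python
from h import *
s=env.get_state(); print({k:np.round(v,4) for k,v in s.items() if k!="tau"})
q=s["orientation"];M=R.from_quat([q[1],q[2],q[3],q[0]]).as_matrix();print(s["tcp_pos"]+.161*M[:,1])
p=optics.read_camera("wrist")
cv2.imwrite("pics/k1.png",cv2.resize(p["pixels"][200:380,150:430],(784,504),interpolation=cv2.INTER_CUBIC))
# arc plan
r=.161;d=.1
print("per row y,z:", r*(1-np.cos(d)), -r*np.sin(d))
```

```text
{'clock': np.float64(16.65), 'joint_pos': array([ 4.3400e-02,  3.7560e-01,  1.8000e-02,  1.2098e+00, -9.0000e-04,
        3.1190e-01]), 'qvel': array([ 0.0007, -0.0003, -0.0003,  0.0004,  0.0011,  0.0004]), 'tcp_pos': array([0.5907, 0.1054, 0.1836]), 'orientation': array([ 0.702 ,  0.0946,  0.6995, -0.0948]), 'wrist_force': array([0.5988, 2.4402, 7.4987]), 'ft_torque': array([-0.7612,  0.3997, -0.1653]), 'finger_gap': np.float64(0.0365)}
[0.63342729 0.26067657 0.18361305]
per row y,z: 0.0008043293902378429 -0.016073180080139332
```

View pics/k1.png

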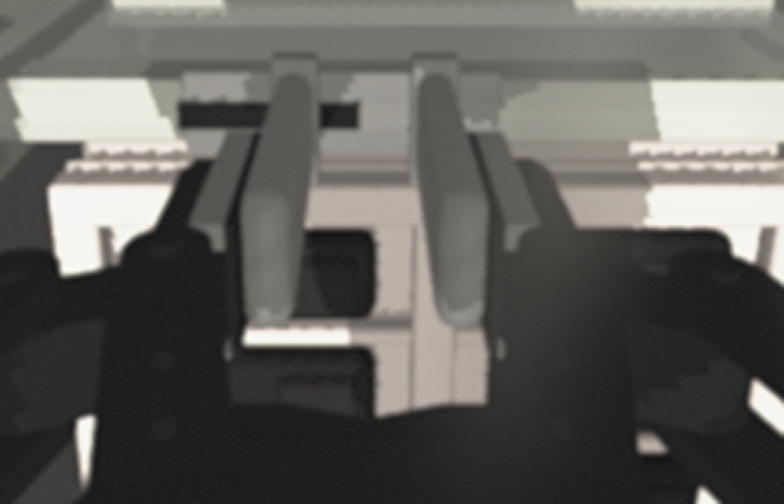

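>>> servo_tool(
  moves=[
    [0, 0.01, -0.64, 0.04, 1],
    [0, 0.03, -0.97, 0.06, 1],
    [0, 0.03, -0.97, 0.06, 1],
    [0, 0.03, -0.97, 0.06, 1],
    [0, 0.03, -0.97, 0.06, 1],
    [0, 0.03, -0.97, 0.06, 1],
    [0, 0.03, -0.97, 0.06, 1],
    [0, 0.03, -0.97, 0.06, 1],
    [0, 0, 0, 0, 1],
    [0, 0, 0, 0, 1],
  ],
)

```text
clock: 17.95
tcp_pos: [0.5261, 0.1402, 0.1835]
orientation: [0.662, 0.252, 0.659, -0.252]
wrist_force: [1.0, -0.1, 8.0]
finger_gap: 0.0366
```

```bash
cat > st.py <<'E'
from h import *
import sys
s=env.get_state(); print({k:np.round(v,4) for k,v in s.items() if k!="tau"})
q=s["orientation"];M=R.from_quat([q[1],q[2],q[3],q[0]]).as_matrix();y=M[:,1]
print("yaw cw from mag",np.radians(-15.45)+np.arctan2(y[0],y[1]),"hinge est",s["tcp_pos"]+.161*y)
d=s["tcp_pos"][:2]-[.6334,.2607]; print("pos angle",np.arctan2(-d[0],-d[1])-np.radians(15.45),"r",np.hypot(*d), "F tool",M.T@s["wrist_force"])
for n in("scene","side","wrist"): cv2.imwrite(f"pics/{sys.argv[1]}_{n}.png",optics.read_camera(n)["pixels"])
E
python3 st.py l
```

```text
{'clock': np.float64(17.95), 'joint_pos': array([ 0.1141,  0.2704, -0.1306,  1.1667, -0.0021,  0.8431]), 'qvel': array([-0.0025,  0.001 ,  0.0003,  0.0014,  0.0013, -0.0021]), 'tcp_pos': array([0.5261, 0.1402, 0.1835]), 'orientation': array([ 0.662 ,  0.2519,  0.6593, -0.2522]), 'wrist_force': array([ 1.0356, -0.108 ,  8.0449]), 'ft_torque': array([-1.0488,  0.8434, -0.1121]), 'finger_gap': np.float64(0.0366)}
yaw cw from mag 0.4593649444269783 hinge est [0.63333095 0.26025461 0.18367841]
pos angle 0.4578455680362601 r 0.16137828416862646 F tool [-8.04114177  0.61738154  0.87359544]
```

View pics/l_scene.png

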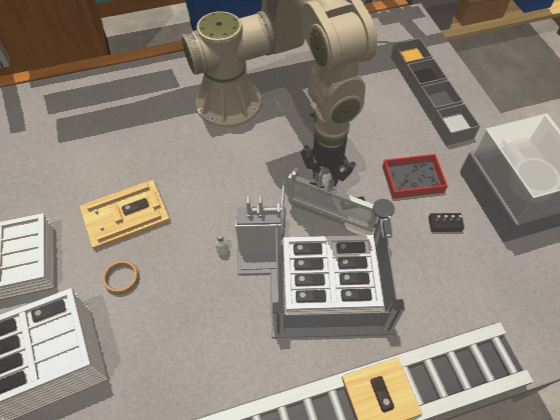

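View pics/l_wrist.png

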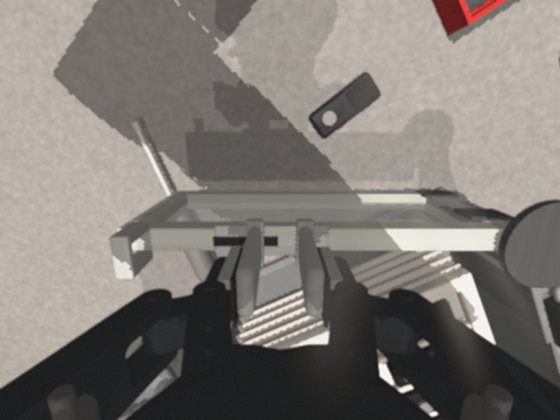

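>>> servo_tool(
  moves=[
    [0, 0.03, -0.97, 0.06, 1],
    [0, 0.04, -1.13, 0.07, 1],
    [0, 0.04, -1.13, 0.07, 1],
    [0, 0.04, -1.13, 0.07, 1],
    [0, 0.04, -1.13, 0.07, 1],
    [0, 0.04, -1.13, 0.07, 1],
    [0, 0.04, -1.13, 0.07, 1],
    [0, 0.04, -1.13, 0.07, 1],
    [0, 0.04, -1.13, 0.07, 1],
    [0, 0, 0, 0, 1],
  ],
)

```text
clock: 19.35
tcp_pos: [0.4757, 0.2253, 0.1835]
orientation: [0.553, 0.442, 0.551, -0.442]
wrist_force: [2.6, -4.1, 10.6]
finger_gap: 0.0363
```

```bash
python3 st.py m
```

```text
{'clock': np.float64(19.35), 'joint_pos': array([ 0.291 ,  0.2373, -0.1744,  1.157 , -0.0022,  1.6413]), 'qvel': array([-0.0112, -0.0019,  0.0002,  0.001 , -0.0002, -0.0251]), 'tcp_pos': array([0.4757, 0.2253, 0.1835]), 'orientation': array([ 0.553 ,  0.4421,  0.5509, -0.4418]), 'wrist_force': array([ 2.5822, -4.0892, 10.6188]), 'ft_torque': array([-1.1053,  1.2791, -0.4501]), 'finger_gap': np.float64(0.0363)}
yaw cw from mag 1.0806590614921703 hinge est [0.63278924 0.26049876 0.18387789]
pos angle 1.0802706030872073 r 0.16163961743323363 F tool [-10.60583628   1.6485478    4.57687927]
```

View pics/m_wrist.png

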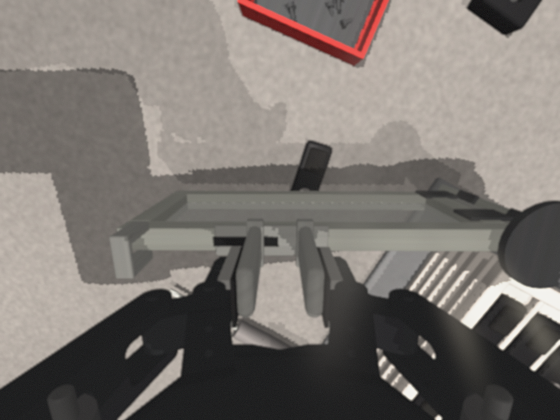

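View pics/m_side.png

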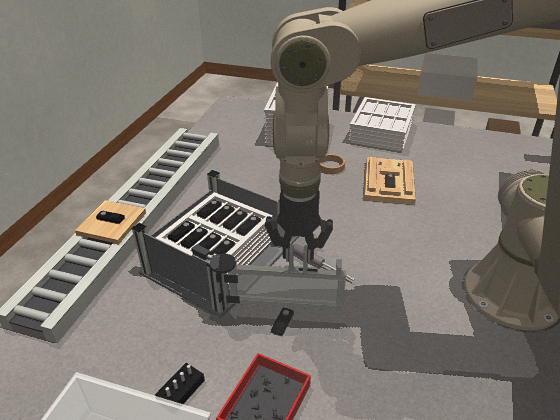

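>>> servo_tool(
  moves=[
    [0, 0.03, -0.97, 0.06, 1],
    [0, 0.04, -1.13, 0.07, 1],
    [0, 0.04, -1.13, 0.07, 1],
    [0, 0.03, -0.97, 0.06, 1],
    [0, 0.02, -0.8, 0.05, 1],
    [0, 0.01, -0.64, 0.04, 1],
    [0, 0, -0.32, 0.02, 1],
    [0, 0, 0, 0, 1],
    [0, 0, 0, 0, 1],
    [0, 0, 0, 0, 1],
  ],
)

```text
clock: 20.75
tcp_pos: [0.4734, 0.2843, 0.1835]
orientation: [0.462, 0.536, 0.461, -0.536]
wrist_force: [1.6, -4.4, 10.2]
finger_gap: 0.0369
```

```bash
python3 st.py n
```

```text
{'clock': np.float64(20.75), 'joint_pos': array([ 3.9590e-01,  2.8620e-01, -1.0910e-01,  1.1738e+00, -1.0000e-03,
        2.1164e+00]), 'qvel': array([-0.0022,  0.0004, -0.0014, -0.0015,  0.0026, -0.0018]), 'tcp_pos': array([0.4734, 0.2843, 0.1835]), 'orientation': array([ 0.4617,  0.5364,  0.4607, -0.5355]), 'wrist_force': array([ 1.6375, -4.3806, 10.2486]), 'ft_torque': array([-0.6871,  1.3104, -0.2852]), 'finger_gap': np.float64(0.0369)}
yaw cw from mag 1.4507852115832898 hinge est [0.63263497 0.260267   0.18383336]
pos angle 1.4474318249873046 r 0.16169252642079826 F tool [-10.24421258   2.29236358   4.0873357 ]
```

View pics/n_wrist.png

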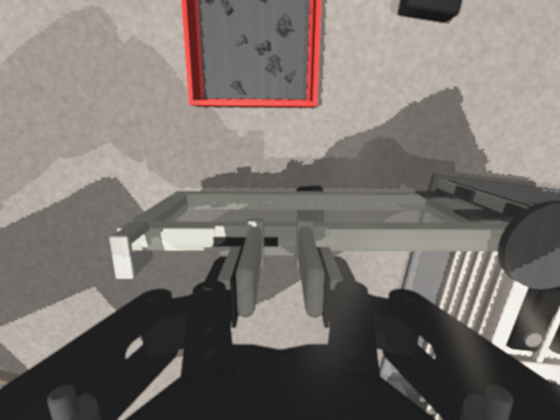

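View pics/n_scene.png

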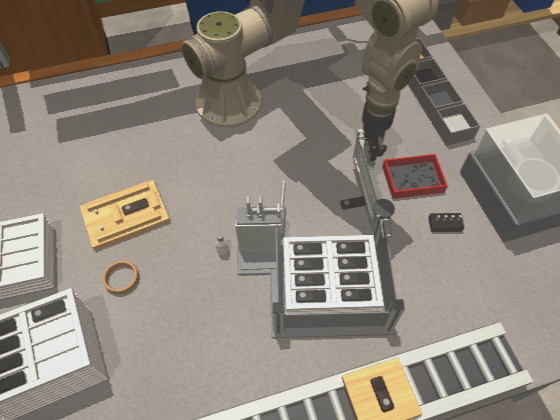

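View pics/n_side.png

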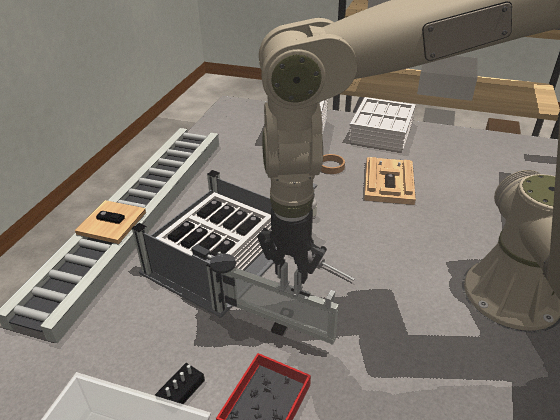

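Run:
```python
import cv2
a=cv2.imread("pics/n_scene.png")[170:270,200:400]
cv2.imwrite("pics/n_crop.png",cv2.resize(a,(800,400),interpolation=cv2.INTER_CUBIC))
```

```text
(no output)
```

View pics/n_crop.png

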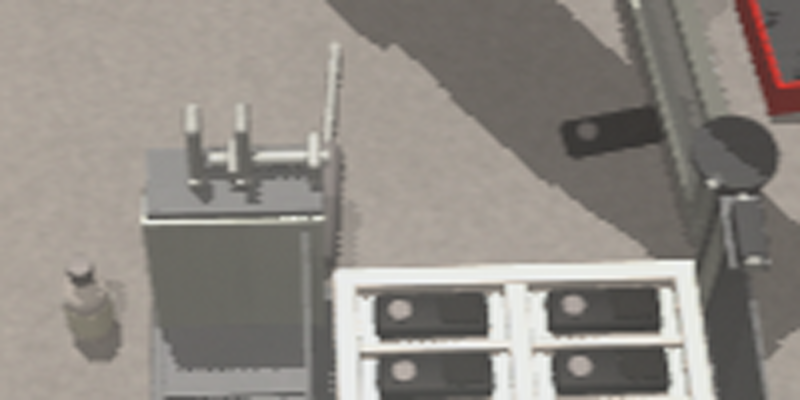

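The bolt's plates stand close together at (192,140) and (240,140), so the bolt is back. The gate is wide open and held, and the bottle, trays and cover are in place.

```bash
python3 -c "
from workcell import env,order
print(order.hand_in()); s=env.get_state(); print(s['clock'],s['tcp_pos'],s['finger_gap'])"
```

```text
the job is handed in; nothing more can be done
None
the job is handed in; nothing more can be done
```

I opened the gate in the order asked and handed the job in at about 21 s. The gripper was still holding the spring latch squeezed, with the gate at about 1.45 rad (its stop is at 1.50).

- **Lock bolt:** I squeezed it fully back; the finger gap was 36.7 mm against 38 mm nominal. After release, the wrist picture showed it still back and clear of the eye, and the last scene picture showed the plates still close together.
- **Spring latch:** I squeezed it fully (gap 36.5 mm) and held it with a 60 N grip through the whole swing, past the half-open check.
- **Last state before hand-in:** The tool's yaw and its position about the hinge agreed on the gate angle (1.451 and 1.447 rad). Joint speeds were near zero and the wrist force was about 11 N.
- **Other objects:** In the last pictures the trays, cover, bottle, bin and the other things on the bench looked where they had been. The driver was partly hidden behind the gripper and its position was not measured again.

The camera estimates of the lock point disagreed: about 1.4 mm off for the wrist camera and up to about 15 mm for the side camera. The grasp centred itself on the plates, so this did no harm. The sideways force on the held gate read about 4 N, where the closing spring alone should give about 2 N. I did not find out why.

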